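# Knock a pressed tile out of the die and slide it off onto the ware board

## Task

The tile in the press is finished. Reach down through the window of the lever guard with the fingertips and press the ejector lever fully down, without touching the guard; then push the raised tile sideways, off the press bed, until all of it lies on the wooden ware board beside the press (the open tub on the other side is only for rejects). Only push the tile, never pick it up, leave the lever down, and leave the other things where they are.

Things in the scene. Friction and masses are not known exactly. Their poses are not given: they have to be found in the camera images.
- tile_press: grey bench tile press, fixed. Origin: on the table under the centre of the die; -x is its front (lever guard), z up. Flat bed 170 (x) by 180 mm (y) round the origin, top 80 mm above the table, with a 104 mm square die hole over an ejector plate. The head is swung away to the rear: 40 mm radius column at x = +150 mm, head behind it to the right, 320 mm high; nothing overhangs bed, guard, board or tub
- guard: grey sheet-metal lever guard on the front of the press, a box 104 mm (x) by 136 mm (y), its flat top 95 mm above the table, centred 138 mm in front of the die centre (x = -138 mm of the press); same origin and axes as the press. Never to be touched
- window (a point): centre of the rectangular window in the guard's top, at the top face (95 mm above the table); clear opening 64 mm (x) by 82 mm (y), sheet 4 mm thick, with a bead round the opening 2 mm above the top face. Axes as the press
- lever_pad (a point): centre of the top of the lever's rubber pad, which lies below the window; pad 34 mm (x) by 42 mm (y). At rest its middle is about 14 mm under the guard's top face; fully down it is 21 mm lower (35 mm under the guard's top) and 7 mm nearer the front. It needs about 10 to 16 N of downward push and stays where it is left (stiff pivot)
- eject_lever (a joint): ejector lever, rad: 0 at rest (up), 0.27 at the stop (fully down); starts between 0 and 0.03. Its pivot lies along the press's y axis, 60 mm in front of the die centre and 43 mm above the table. Pressing it raises the ejector plate steadily by 20 mm; it meets the tile after the first 0.034 rad and ends 2 mm above the bed's top
- tile: pressed clay tile, reddish brown, firm, 100 by 100 by 14 mm, about 0.25 kg, a round flower pattern on top; origin at the centre of its underside, z up, sides along x and y. It starts sunk in the die hole, its top 1.5 mm below the bed; with the lever fully down its underside is 2 mm above the bed
- ware_board: plywood ware board on two wood risers, 180 mm (x) by 190 mm (y), its bare flat top 78.5 mm above the table; origin: on the table under its centre; axes as the press. It stands close against the left or the right side of the press bed (which side changes), its centre 187 mm from the die centre; fixed
- reject_tub: open grey plastic tub with broken tile pieces in it, 180 mm (x) by 190 mm (y) by 72 mm high, on the other side of the press bed; origin: on the table under its centre; fixed
- grey_bottle: small grey squeeze bottle with a white nozzle, lying, 41 x 97 x 42 mm, loose, near the front of the press; origin at the centre of its underside. Bystander
- brush: paint brush, 160 mm long, 11 mm thick, lying loose near the front of the press; origin at the centre of its underside. Bystander
- wood_rib: flat oval wooden rib, 56 x 103 x 16 mm, loose; origin at the centre of its underside. Bystander
- turtle: clay turtle figure, 72 x 112 x 30 mm, loose; origin at the centre of its underside. Bystander
Not all that is in view belongs to the job. Leave any black look-alike of the tile alone.

How it is judged:
On the way, in this order (a step that is already met when the one before it is completed fails the run):
1. the ejector lever is pressed fully down, with the tile raised out of the die (value of joint eject_lever above 0.25 rad and z of tile in the frame of tile_press above 0.0795 m), for 0.2 s.
2. the tile lies wholly on the ware board (x of tile in the frame of ware_board between -0.042 and 0.042 m and y of tile in the frame of ware_board between -0.047 and 0.047 m and z of tile in the frame of ware_board between 0.0745 and 0.0825 m and angle between tile's own z axis and vertical below 0.04 rad), for 0.2 s.
At the end, for the whole second after the job is handed in: the lever is still down (above 0.245 rad of 0.27); the tile lies flat (within 0.04 rad) and still on the ware board, no part of it beyond the board's edges by more than about 2 mm (its centre within 42 mm along x and 47 mm along y of the board's centre) (value of joint eject_lever above 0.245 rad and x of tile in the frame of ware_board between -0.042 and 0.042 m and y of tile in the frame of ware_board between -0.047 and 0.047 m and z of tile in the frame of ware_board between 0.0755 and 0.0815 m and angle between tile's own z axis and vertical below 0.04 rad and linear speed of tile below 0.01 m/s); the robot touches nothing.
It fails at once if the lever guard is touched (more than 0.5 N) (contact force between any of the arm, the fingers and guard above 0.5 N).
It fails at once if the tile is lifted more than 13 mm above the bed, or tipped (height (world z) of tile above 0.093 m or angle between tile's own z axis and vertical above 0.25 rad).
It fails at once if a bystander is moved by more than 25 mm (distance of any of grey_bottle, brush, wood_rib, turtle from where it was at the start of the episode above 0.025 m).
It also fails if it takes over 51 s, if anything falls off the work surface, if the arm or the gripper's body presses on something with over 40 N, if the wrist force passes 120 N, or if a joint passes its speed limit or range.

## Robot

A 6-joint arm with a two-finger parallel gripper is mounted at the origin on the work surface; the furniture and walls round the work are solid. World frame = base frame: x ahead of the robot, y to its left, z up, the work surface at z = 0. Lengths are in m, angles in rad, forces in N, time in s.
With the tool pointing down it reaches from about 0.3 to 0.95 m from the base axis. Payload 3.1 kg.
Tool frame: the origin (TCP) lies midway between the tips of the shut fingers; the grasp point (between the pads) lies 19 mm behind it; z points along the fingers, y is the line along which they close (so a half turn about z gives the same grasp; the last joint's range is limited). The gripper opens to 85 mm and grips with 20 to 120 N. Pads are 22 mm wide; open, the fingers measure 114 mm over their backs; the gripper's body (76 mm by 85 mm) begins 54 mm behind the grasp point. The pads swing forward as they close: fully open they stand 13 mm farther back than shut.
Start: joints at [-1.366, 0.308, 1.634, -0, 1.2, -0.07], TCP at [0.17, -0.602, 0.231] pointing down, gripper open.
Joint ranges: [-3.06, 3.06], [-0.79, 1.96], [0.05, 2.63], [-1.19, 4.34], [0.05, 2.64], [-2.94, 2.94]. Speed limits (rad/s): [2.79, 2.79, 3.14, 3.14, 3.14, 3.14].

## Interface

Orientations are given as a rotation vector (axis times angle).
In Python, from bench import * gives the robot as it stands.
- The arm moves only by the tool drive_tool, never from a script. Its argument "increments" is a list of rows, each an object with "delta_rot": the turn, a rotation vector about the tool's x, y, z in degrees, a list of three; "travel": the shift along the tool's x, y, z in mm, a list of three; "hand": the opening, from -1 (shut) to 1 (fully open). In form: [{"delta_rot": [wx, wy, wz], "travel": [x, y, z], "hand": hand}, ...]. A call has 1 to 5 rows; each row shifts and turns the commanded pose from where the row before left it, along the tool's axes as they then stand; what a row does not reach is not made up. A row lasts 1/10 s, in which the tool goes at most 50 mm and 8.59 degrees, less where a joint would pass 70% of its speed; a pose out of reach is approached as far as the arm can. A call is refused whole if a number of a shift passes 50 or a number of a turn 8.59, either way. A call with a gripper value outside its range is refused whole. The fingers move at their own pace and stop on an object; the grip force is fixed at half the most. Time passes only in rows, so rows that do not move let the fingers close. It gives the time, the measured TCP pose, the force, the opening and the grip force at its end, in the units of the state.
- state(): the state, without advancing time (a new reading comes with each control period).
- snapshot(name): name is "scene" or "top" or "wrist"; returns a dict with "img" (400x640x3 uint8, red, green, blue), "z_map" (400x640 float32, m along the optical axis (not along the pixel's ray), 0 where there is no reading), "camera_matrix" (3x3 intrinsics, pixels), "k1" (the pictures are not rectified: a ray, as slopes to the right and down, at radius r is drawn at 1 + k1 r^2 times it, then the intrinsics apply), "T" (4x4, takes a point from camera to world coordinates); the wrist camera has in their place "tool_from_camera" (4x4, takes a point from camera to tool coordinates, whose origin is the TCP and whose axes are the flange's). Camera axes: x right, y down, z forward; pixel columns grow to the right and rows downward; lengths in m; the calibration is good to about 2 mm. A picture is of the moment at which its call begins: read the wrist's pose just before it.
- job_done(): hands the job in; it is judged then, once.
The state is a dict: "clock": time; "joint_positions": joint angles; "joint_vel": joint speeds; "joint_torque": joint torques, N m; "tool_pos": TCP position; "orientation": TCP orientation; "ft_force": force on the tool from outside, world axes, zero at the start; "ft_torque": the same for the moment, N m; "finger_gap": opening from 0.0 (shut) to 1.0 (fully open); "grasp_force": force on a finger pad.
Only numpy, scipy, OpenCV 4.12 (cv2) and the standard library are available. Lean on these libraries where they do the work, as an engineer would, in place of code of your own. Each camera call takes 0.05 s, during which the arm holds its last target. There are 200 camera calls.

## Working session

There is one attempt and no reset: what is moved stays moved. The work goes in short steps, Python scripts to look and compute and a tool call to move; the robot and the scene stay as the last step left them, time stands still between calls to the robot, and variables do not carry over. Pictures are saved under pics/ and viewed, at most 10 in all, crops included, and the job is handed in when it is done.

Besides the shell and the picture viewer there is one more tool, called after "Emit:" as name([rows], argument=value, ...), one row to a line, values as JSON. drive_tool: Moves the arm, as the interface text tells. Its arguments: {"type":"object","properties":{"increments":{"type":"array"}},"required":["increments"]}

```bash
mkdir -p pics; cat > h.py <<'E'
from bench import *
import numpy as np, cv2
from scipy.spatial.transform import Rotation as R
def world(s):
    K=np.array(s["camera_matrix"]);k1=s["k1"];z=s["z_map"]
    v,u=np.mgrid[0:400,0:640]
    x=(u-K[0,2])/K[0,0];y=(v-K[1,2])/K[1,1]
    X,Y=x.copy(),y.copy()
    for _ in range(8):
        f=1+k1*(X*X+Y*Y);X=x/f;Y=y/f
    T=np.array(s["T"])
    P=np.stack([X*z,Y*z,z],-1)@T[:3,:3].T+T[:3,3]
    rays=np.stack([X,Y,np.ones_like(X)],-1)@T[:3,:3].T
    return P,rays,T[:3,3]
def plane(rays,o,h):
    return o+rays*((h-o[2])/rays[...,2:3])
E
python3 - <<'E'
from h import *
for n in("top","scene"):
    s=snapshot(n);np.savez(n,**s);cv2.imwrite(f"pics/{n}0.png",s["img"][...,::-1])
    print(n,s["T"],s["camera_matrix"],s["k1"])
print(state())
E
```

```text
top [[-0.02090756 -0.99854925  0.04962116  0.3977469 ]
 [-0.99970113  0.02150909  0.01161948  0.08455295]
 [-0.01266993 -0.04936339 -0.99870052  1.51462978]
 [ 0.          0.          0.          1.        ]] [[470.72376195   0.         318.18060017]
 [  0.         470.72376195 207.43265367]
 [  0.           0.           1.        ]] -0.03869245620578598
scene [[-0.64093233 -0.44565449  0.62497826 -0.03062387]
 [-0.76737605  0.39155897 -0.50775542  0.54148672]
 [-0.01843236 -0.80503022 -0.59294738  0.61317599]
 [ 0.          0.          0.          1.        ]] [[366.30793453   0.         320.79454421]
 [  0.         366.30793453 201.93459078]
 [  0.           0.           1.        ]] -0.07936140127710764
{'clock': 0.1, 'joint_positions': array([-1.36569836e+00,  3.08927750e-01,  1.63505965e+00, -1.50211750e-05,
        1.19970905e+00, -6.97439211e-02]), 'joint_vel': array([-0.00146923,  0.00043131, -0.00448953, -0.00070528,  0.00072451,
       -0.00027923]), 'joint_torque': array([-6.27614590e-04, -4.16407263e+01, -2.77644235e+01, -1.13102549e-04,
        4.09008106e-03,  2.29820088e-06]), 'tool_pos': array([ 0.16941186, -0.6008237 ,  0.23015562]), 'orientation': array([-3.10989614e+00, -4.30084186e-01,  2.45243334e-04]), 'ft_force': array([-0.23153835,  0.34161097, -0.54412553]), 'ft_torque': array([-0.01772173,  0.01697946,  0.03624758]), 'grasp_force': 0.0, 'finger_gap': 0.9977175781269417}
```

View pics/top0.png

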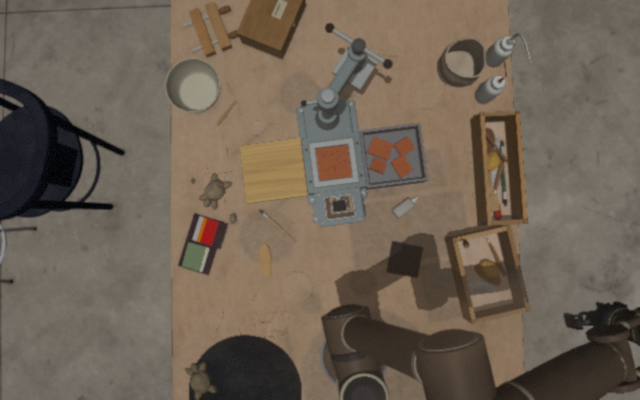

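View pics/scene0.png

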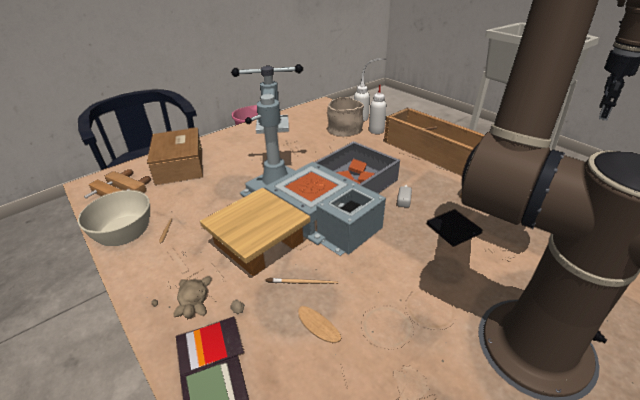

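Top view: the press is at (334,162) and its guard with the window at (340,207). The ware board is at (273,170), on the +y (left) side, and the tub is at (393,155). Candidates for the tile are the red tile in the die (334,162), the red scraps in the tub (390,155) and the black look-alike at (405,259). I choose (334,162), since it sits sunk in the die. Next I measure and crop to check.

```bash
python3 - <<'E'
from h import *
s=dict(np.load("top.npz"));P,rays,o=world(s);img=s["img"]
hsv=cv2.cvtColor(img,cv2.COLOR_RGB2HSV)
def fit(m,h,name):
    n,l,st,c=cv2.connectedComponentsWithStats(m.astype(np.uint8))
    i=1+np.argmax(st[1:,4]);Q=plane(rays,o,h)[l==i][:,:2]
    r=cv2.minAreaRect((Q*1000).astype(np.float32));print(name,st[i],r, "z",np.median(P[l==i][:,2]))
v,u=np.mgrid[0:400,0:640]
box=lambda a,b,c,d:(u>=a)&(u<b)&(v>=c)&(v<d)
red=(hsv[...,0]<12)&(hsv[...,1]>120)
fit(red&box(305,362,135,190),.0785,"tile")
fit((abs(P[...,2]-.0785)<.012)&(hsv[...,1]>70)&box(225,306,125,210),.0785,"board")
fit((abs(P[...,2]-.095)<.008)&box(300,380,193,232),.095,"guard")
fit((hsv[...,2]<75)&box(320,360,193,222),.09,"dark")
cv2.imwrite("pics/crop0.png",cv2.resize(img[120:235,225:435,::-1],None,fx=3.8,fy=3.8,interpolation=cv2.INTER_CUBIC))
for (x,y) in [(334,162),(340,207),(340,197),(340,217),(328,207),(355,207),(405,206),(265,215)]: print((x,y),P[y,x])
E
```

```text
tile [316 145  35  35 993] ((607.1162719726562, 51.93803787231445), (97.78227233886719, 96.45318603515625), 6.186878204345703) z 0.07897258497101078
board [ 240  138   66   66 3569] ((586.5913696289062, 237.083740234375), (180.61810302734375, 189.29750061035156), 6.1860809326171875) z 0.07795470044368447
guard [316 193  49  34 827] ((468.5553894042969, 36.09381866455078), (101.21835327148438, 136.0835418701172), 5.909335136413574) z 0.09510107849131799
dark [333 200  14  11 126] ((474.5249938964844, 36.39220428466797), (39.38313674926758, 30.34145164489746), 88.76897430419922) z 0.07949114967953352
(334, 162) [0.6078206  0.04976451 0.0773254 ]
(340, 207) [0.46876537 0.03477656 0.0830192 ]
(340, 197) [0.50068663 0.03336156 0.0629985 ]
(340, 217) [0.44066819 0.03265179 0.00045871]
(328, 207) [ 0.47389852  0.07048678 -0.00363489]
(355, 207) [ 0.46702095 -0.00980921  0.0985823 ]
(405, 206) [ 0.47019324 -0.17236738  0.02884445]
(265, 215) [0.45187186 0.27283338 0.01088261]
```

View pics/crop0.png

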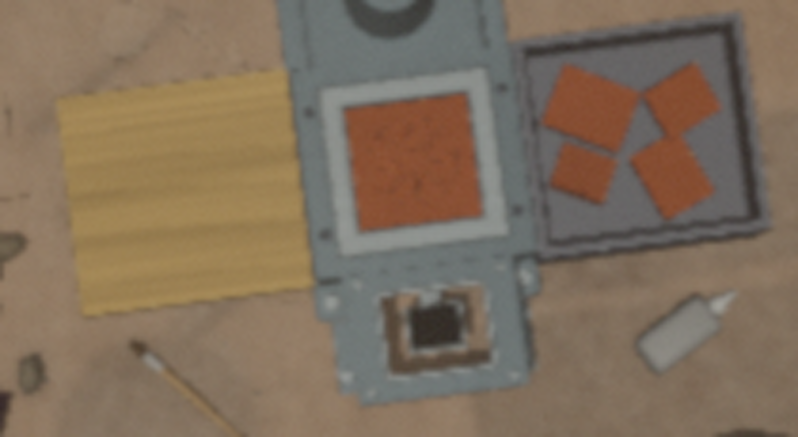

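```bash
python3 - <<'E'
from h import *
s=dict(np.load("top.npz"));P,rays,o=world(s)
for p in [(405,259),(485,270),(495,170)]: print(p,P[p[1],p[0]])
v,u=np.mgrid[0:400,0:640]
b=P[235:320,450:527]; print("boxmax",np.nanpercentile(b[...,2],99))
st=state();M=R.from_rotvec(st["orientation"]).as_matrix();print(M.round(3))
w=snapshot("wrist");print(np.array(w["tool_from_camera"]).round(3),w["camera_matrix"])
d=np.array([.475,.036,.30])-st["tool_pos"];print("tool d mm",(M.T@d*1000).round())
a=np.radians(6.2);ypress=[-np.sin(a),np.cos(a),0]
print("ypress in tool",(M.T@ypress).round(3), "xpress", (M.T@[np.cos(a),np.sin(a),0]).round(3))
E
```

```text
(405, 259) [ 0.30246325 -0.17032117  0.01216547]
(485, 270) [ 0.26425666 -0.41515918  0.03821911]
(495, 170) [ 0.57903685 -0.46384092  0.02431076]
boxmax 0.13976610639272075
[[ 0.962  0.271 -0.   ]
 [ 0.271 -0.962  0.002]
 [ 0.    -0.002 -1.   ]]
[[ 0.001 -0.964 -0.264  0.067]
 [ 1.     0.     0.001  0.   ]
 [-0.    -0.264  0.964 -0.143]
 [ 0.     0.     0.     1.   ]] [[298.88115248   0.         319.76614697]
 [  0.         298.88115248 198.53820284]
 [  0.           0.           1.        ]]
tool d mm [ 467. -530.  -69.]
ypress in tool [ 0.166 -0.986  0.002] xpress [ 0.986  0.166 -0.   ]
```

Emit:
drive_tool([
  {"delta_rot":[0,0,4.7],"travel":[0,0,-35],"hand":-1},
  {"delta_rot":[0,0,4.8],"travel":[0,0,-35],"hand":-1},
  {"delta_rot":[0,0,0],"travel":[25,-40,0],"hand":-1},
  {"delta_rot":[0,0,0],"travel":[25,-40,0],"hand":-1},
  {"delta_rot":[0,0,0],"travel":[25,-40,0],"hand":-1},
])

```text
clock: 0.65
tool_pos: [0.2314, -0.4727, 0.3012]
orientation: [-3.137, -0.169, -0.001]
ft_force: [0.5, 0.4, 0.3]
finger_gap: 0.143
grasp_force: 0.0
```

Emit:
drive_tool([
  {"delta_rot":[0,0,0],"travel":[25,-40,0],"hand":-1},
  {"delta_rot":[0,0,0],"travel":[25,-40,0],"hand":-1},
  {"delta_rot":[0,0,0],"travel":[25,-40,0],"hand":-1},
  {"delta_rot":[0,0,0],"travel":[25,-40,0],"hand":-1},
  {"delta_rot":[0,0,0],"travel":[25,-40,0],"hand":-1},
])

```text
clock: 1.15
tool_pos: [0.3338, -0.2598, 0.3011]
orientation: [3.137, 0.17, 0.001]
ft_force: [0.7, -0.1, 0.9]
finger_gap: 0.006
grasp_force: 0.0
```

Emit:
drive_tool([
  {"delta_rot":[0,0,0],"travel":[25,-40,0],"hand":-1},
  {"delta_rot":[0,0,0],"travel":[25,-40,0],"hand":-1},
  {"delta_rot":[0,0,0],"travel":[25,-40,0],"hand":-1},
  {"delta_rot":[0,0,0],"travel":[25,-40,0],"hand":-1},
  {"delta_rot":[0,0,0],"travel":[0,0,0],"hand":-1},
])

```text
clock: 1.65
tool_pos: [0.417, -0.0868, 0.3012]
orientation: [-3.134, -0.184, -0.002]
ft_force: [-0.7, -0.7, -0.2]
finger_gap: 0.001
grasp_force: 0.0
```

Emit:
drive_tool([
  {"delta_rot":[0,0,0.5],"travel":[24,-38,0],"hand":-1},
  {"delta_rot":[0,0,0],"travel":[24,-38,0],"hand":-1},
  {"delta_rot":[0,0,0],"travel":[20,-30,30],"hand":-1},
  {"delta_rot":[0,0,0],"travel":[0,0,30],"hand":-1},
  {"delta_rot":[0,0,0],"travel":[0,0,0],"hand":-1},
])

```text
clock: 2.15
tool_pos: [0.4685, 0.021, 0.2367]
orientation: [-3.137, -0.16, 0.017]
ft_force: [-0.4, -0.2, 0.0]
finger_gap: -0.002
grasp_force: 0.0
```

```bash
cat >> h.py <<'E'
def wristsnap():
    st=state();w=snapshot("wrist")
    T=np.eye(4);T[:3,:3]=R.from_rotvec(st["orientation"]).as_matrix();T[:3,3]=st["tool_pos"]
    w["T"]=T@np.array(w["tool_from_camera"]);return st,w
E
python3 - <<'E'
from h import *
st,w=wristsnap();np.savez("w1",**w);cv2.imwrite("pics/w1.png",w["img"][...,::-1])
print(st["tool_pos"],st["orientation"],st["joint_positions"])
E
```

```text
[0.46852275 0.02102819 0.23666436] [-3.13693604 -0.16000624  0.01669982] [-4.76829670e-02  3.16634452e-03  1.97531813e+00 -5.59178885e-04
  1.17374244e+00  1.42140633e+00]
```

View pics/w1.png

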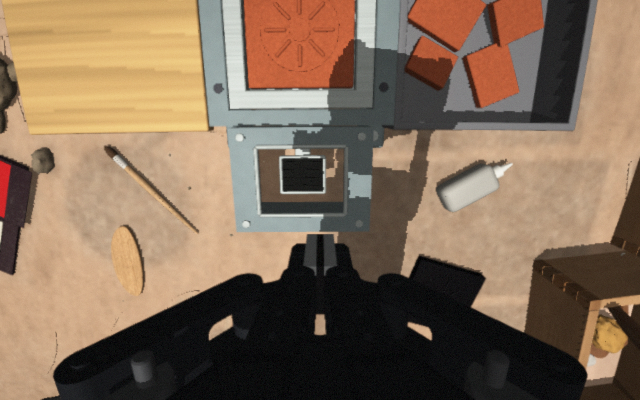

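The wrist view shows the window at columns 258–346, rows 148–215. The black pad is at 281–325, 157–192, and the flower tile is at (301,35).

```bash
python3 - <<'E'
from h import *
w=dict(np.load("w1.npz"));P,rays,o=world(w);g=cv2.cvtColor(w["img"],cv2.COLOR_RGB2HSV)
a=np.radians(6.2);v,u=np.mgrid[0:400,0:640]
def rep(n,Q):
    r=cv2.minAreaRect((Q[:,:2]*1000).astype(np.float32));c=np.array(r[0])
    print(n,np.round(r[0],1),np.round(r[1],1),round(r[2],2))
    return c
roi=(u>225)&(u<380)&(v>120)&(v<238)
top=roi&(abs(P[...,2]-.095)<.007);top_=plane(rays,o,.095)
n,l,s,_=cv2.connectedComponentsWithStats(top.astype(np.uint8));i=1+np.argmax(s[1:,4])
cg=rep("guard",top_[l==i])
cnts,hh=cv2.findContours((l==i).astype(np.uint8),cv2.RETR_CCOMP,cv2.CHAIN_APPROX_NONE)
hole=max([c for c,h in zip(cnts,hh[0]) if h[3]>=0],key=cv2.contourArea)[:,0]
print("holebox",cv2.boundingRect(hole))
cw=rep("window",top_[hole[:,1],hole[:,0]])
d=(g[...,2]<45)&(u>270)&(u<335)&(v>150)&(v<197)
n,l,s,_=cv2.connectedComponentsWithStats(d.astype(np.uint8));i=1+np.argmax(s[1:,4])
z=np.median(P[l==i][:,2]);print("padz",z,s[i]);cp=rep("pad",plane(rays,o,z)[l==i])
t=(g[...,0]<12)&(g[...,1]>120)&(u>240)&(u<360)&(v<95)
print("tile z",np.median(P[t][:,2]))
tp=np.array(state()["tool_pos"])[:2]*1000
Rp=np.array([[np.cos(a),np.sin(a)],[-np.sin(a),np.cos(a)]])
for n,c in(("g",cg),("w",cw),("p",cp)): print(n,"from TCP in press axes",(Rp@(c-tp)).round(1),"from die",(Rp@(c-[607.1,51.9])).round(1))
M=R.from_rotvec(state()["orientation"]).as_matrix();print(M.round(4))
E
```

```text
guard [472.1  39.3] [104.4 135.7] 6.13
holebox (257, 147, 88, 66)
window [472.8  39.3] [64.6 83.5] 5.9
padz 0.07985061984333244 [ 283  159   40   32 1218]
pad [475.5  39.4] [32.1 40.1] 5.87
tile z 0.07921632320389585
g from TCP in press axes [ 4.  18.6] from die [-135.6    2.1]
w from TCP in press axes [ 4.8 18.5] from die [-134.8    2. ]
p from TCP in press axes [ 7.4 18.3] from die [-132.2    1.8]
[[ 9.949e-01  1.005e-01 -6.400e-03]
 [ 1.005e-01 -9.949e-01 -2.000e-04]
 [-6.400e-03 -4.000e-04 -1.000e+00]]
```

Emit:
drive_tool([
  {"delta_rot":[0,0.37,0],"travel":[4.5,-18,0],"hand":-1},
  {"delta_rot":[0,0,0],"travel":[0,0,40],"hand":-1},
  {"delta_rot":[0,0,0],"travel":[0,0,40],"hand":-1},
  {"delta_rot":[0,0,0],"travel":[0,0,30],"hand":-1},
  {"delta_rot":[0,0,0],"travel":[0,0,0],"hand":-1},
])

```text
clock: 2.7
tool_pos: [0.4727, 0.0379, 0.1289]
orientation: [-3.137, -0.155, 0.001]
ft_force: [-0.9, 0.4, 0.3]
finger_gap: 0.001
grasp_force: 0.0
```

```bash
python3 - <<'E'
from h import *
st,w=wristsnap();np.savez("w2",**w);cv2.imwrite("pics/w2.png",w["img"][...,::-1])
print(st["tool_pos"],st["orientation"],st["ft_force"])
E
```

```text
[0.47267309 0.03788781 0.12888513] [-3.13732272e+00 -1.54527399e-01  1.30883590e-03] [-0.92220579  0.35842821  0.30180833]
```

View pics/w2.png

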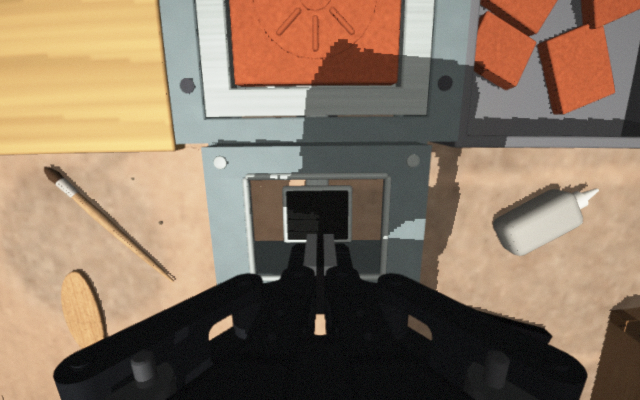

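```bash
python3 - <<'E'
from h import *
w=dict(np.load("w2.npz"));P,rays,o=world(w)
tp=np.array([0.47267,.03789,.12889]);M=R.from_rotvec([-3.1373,-.15453,.0013]).as_matrix()
Q=(P-tp)@M*1000
m=(w["z_map"]>0)&(Q[...,2]<5)&(Q[...,2]>-75)&(abs(Q[...,0])<60)
q=Q[m]
for a in range(0,75,5):
    k=(q[:,2]<-a+5)&(q[:,2]>=-a)
    if k.any(): print(-a,k.sum(),"x",np.percentile(q[k,0],[1,99]).round(),"y",np.percentile(q[k,1],[1,99]).round())
v,u=np.mgrid[0:400,0:640]
top=(abs(P[...,2]-.095)<.006)&(u>180)&(u<450)
for c in (260,300,370): 
    r=np.where(top[:,c])[0]; d=np.where(np.diff(r)>5)[0]
    print(c,[(Q[r[i],c].round(),Q[r[i+1],c].round()) for i in d])
E
```

```text
-5 13 x [11. 11.] y [-3.  6.]
-10 175 x [ 7. 12.] y [-12.  12.]
-15 243 x [ 7. 12.] y [-13.  13.]
-20 262 x [ 7. 12.] y [-13.  14.]
-25 299 x [ 7. 12.] y [-13.  13.]
-30 332 x [ 7. 12.] y [-13.  13.]
-35 200 x [ 7. 12.] y [-13.  13.]
-40 579 x [-10.  12.] y [-9.  7.]
-45 414 x [ 3. 14.] y [-21.  21.]
-50 1493 x [-9. 14.] y [-30.  31.]
-55 1902 x [-8. 14.] y [-35.  36.]
-60 3580 x [-8. 13.] y [-38.  38.]
-65 1907 x [-8. 16.] y [-43.  43.]
-70 2682 x [-7. 18.] y [-46.  47.]
260 [(array([ 32., -35.,  31.]), array([-33., -40.,  37.]))]
300 []
370 [(array([32., 30., 32.]), array([-33.,  34.,  38.]))]
```

Emit:
drive_tool([
  {"delta_rot":[0,0,0],"travel":[0,0,35],"hand":-1},
  {"delta_rot":[0,0,0],"travel":[0,0,8],"hand":-1},
  {"delta_rot":[0,0,0],"travel":[0,0,6],"hand":-1},
  {"delta_rot":[0,0,0],"travel":[0,0,4],"hand":-1},
  {"delta_rot":[0,0,0],"travel":[0,0,0],"hand":-1},
])

```text
clock: 3.25
tool_pos: [0.4773, 0.0389, 0.0797]
orientation: [3.138, 0.158, 0.014]
ft_force: [-0.8, -0.9, 0.7]
finger_gap: -0.003
grasp_force: 0.3
```

Emit:
drive_tool([
  {"delta_rot":[0,0,0],"travel":[-1,0,4],"hand":-1},
  {"delta_rot":[0,0,0],"travel":[-1,0,4],"hand":-1},
  {"delta_rot":[0,0,0],"travel":[-1,0,3],"hand":-1},
  {"delta_rot":[0,0,0],"travel":[0,0,0],"hand":-1},
])

```text
clock: 3.65
tool_pos: [0.4733, 0.0385, 0.0692]
orientation: [3.137, 0.158, 0.01]
ft_force: [-5.2, -1.9, 10.0]
finger_gap: -0.003
grasp_force: 5.3
```

Emit:
drive_tool([
  {"delta_rot":[0,0,0],"travel":[-1,0,3],"hand":-1},
  {"delta_rot":[0,0,0],"travel":[-1,0,3],"hand":-1},
  {"delta_rot":[0,0,0],"travel":[0,0,0],"hand":-1},
])

```text
clock: 3.95
tool_pos: [0.4715, 0.0383, 0.0634]
orientation: [3.137, 0.158, 0.01]
ft_force: [-5.3, -2.0, 12.1]
finger_gap: -0.003
grasp_force: 6.1
```

Emit:
drive_tool([
  {"delta_rot":[0,0,0],"travel":[0,0,2],"hand":-1},
  {"delta_rot":[0,0,0],"travel":[0,0,0],"hand":-1},
])

```text
clock: 4.15
tool_pos: [0.4709, 0.0383, 0.0612]
orientation: [3.137, 0.159, 0.008]
ft_force: [-6.3, -1.3, 11.9]
finger_gap: -0.0
grasp_force: 6.3
```

Emit:
drive_tool([
  {"delta_rot":[0,0,0],"travel":[0,0,2],"hand":-1},
  {"delta_rot":[0,0,0],"travel":[0,0,0],"hand":-1},
])

```text
clock: 4.35
tool_pos: [0.4709, 0.0383, 0.0606]
orientation: [3.137, 0.159, 0.006]
ft_force: [-9.4, -2.1, 23.3]
finger_gap: -0.0
grasp_force: 12.5
```

Emit:
drive_tool([
  {"delta_rot":[0,0,0],"travel":[0,0,1],"hand":-1},
  {"delta_rot":[0,0,0],"travel":[0,0,0],"hand":-1},
  {"delta_rot":[0,0,0],"travel":[0,0,0],"hand":-1},
])

```text
clock: 4.65
tool_pos: [0.4709, 0.0383, 0.0604]
orientation: [3.137, 0.159, 0.006]
ft_force: [-12.9, -2.3, 30.6]
finger_gap: -0.004
grasp_force: 16.0
```

```bash
python3 - <<'E'
from h import *
st,w=wristsnap();P,rays,o=world(w);g=cv2.cvtColor(w["img"],cv2.COLOR_RGB2HSV)
v,u=np.mgrid[0:400,0:640]
t=(g[...,0]<12)&(g[...,1]>120)&(v<110)&(abs(u-320)<90);print("wrist tile z",np.median(P[t][:,2]),t.sum(), st["ft_force"])
s=snapshot("top");P,_,_=world(s);b=np.load("top.npz");P0,_,_=world(dict(b))
print("top tile z",np.median(P[150:175,322:345,2]),"before",np.median(P0[150:175,322:345,2]), "tub side",np.median(P[150:175,304:310,2]))
E
```

```text
wrist tile z 0.09630756851228328 10187 [-12.90332246  -2.29718438  30.60147668]
top tile z 0.09671458026400481 before 0.0792849033936247 tub side 0.07952007333149536
```

Emit:
drive_tool([
  {"delta_rot":[0,0,0],"travel":[0,0,-6],"hand":-1},
  {"delta_rot":[0,0,0],"travel":[0,0,-15],"hand":-1},
  {"delta_rot":[0,0,0],"travel":[0,0,-30],"hand":-1},
  {"delta_rot":[0,0,0],"travel":[0,0,-45],"hand":-1},
  {"delta_rot":[0,0,0],"travel":[0,0,-45],"hand":-1},
])

```text
clock: 5.25
tool_pos: [0.4698, 0.0387, 0.1988]
orientation: [-3.137, -0.158, -0.01]
ft_force: [1.5, 0.5, 0.4]
finger_gap: -0.004
grasp_force: 0.0
```

Emit:
drive_tool([
  {"delta_rot":[0,0,-8.2],"travel":[0,0,0],"hand":-1},
  {"delta_rot":[0,0,-8.2],"travel":[0,0,0],"hand":-1},
  {"delta_rot":[0,0,-8.2],"travel":[0,0,0],"hand":-1},
  {"delta_rot":[0,0,-8.2],"travel":[0,0,0],"hand":-1},
  {"delta_rot":[0,0,-8.2],"travel":[0,0,0],"hand":-1},
])

```text
clock: 5.75
tool_pos: [0.4706, 0.0387, 0.198]
orientation: [2.878, 1.254, 0.012]
ft_force: [0.6, 0.7, 0.2]
finger_gap: -0.006
grasp_force: 0.0
```

Emit:
drive_tool([
  {"delta_rot":[0,0,-8.2],"travel":[0,0,0],"hand":-1},
  {"delta_rot":[0,0,-8.2],"travel":[0,0,0],"hand":-1},
  {"delta_rot":[0,0,-8.2],"travel":[0,0,0],"hand":-1},
  {"delta_rot":[0,0,-8.2],"travel":[0,0,0],"hand":-1},
  {"delta_rot":[0,0,-8.2],"travel":[0,0,0],"hand":-1},
])

```text
clock: 6.25
tool_pos: [0.4706, 0.0387, 0.1979]
orientation: [2.255, 2.181, 0.01]
ft_force: [-0.1, 0.1, -0.7]
finger_gap: -0.001
grasp_force: 0.0
```

Emit:
drive_tool([
  {"delta_rot":[0,0,-8.2],"travel":[0,0,0],"hand":-1},
  {"delta_rot":[0,0,0],"travel":[-40,25,0],"hand":-1},
  {"delta_rot":[0,0,0],"travel":[-40,25,0],"hand":-1},
  {"delta_rot":[0,0,0],"travel":[0,40,0],"hand":-1},
  {"delta_rot":[0,0,0],"travel":[0,40,0],"hand":-1},
])

```text
clock: 6.75
tool_pos: [0.6094, -0.0291, 0.1989]
orientation: [2.103, 2.327, 0.009]
ft_force: [-0.3, 0.1, 0.3]
finger_gap: 0.001
grasp_force: 0.0
```

```bash
cat > m.py <<'E'
from h import *
import sys
st,w=wristsnap();np.savez("w3",**w);P,rays,o=world(w);g=cv2.cvtColor(w["img"],cv2.COLOR_RGB2HSV)
cv2.imwrite(f"pics/{sys.argv[1]}.png",w["img"][...,::-1])
h=float(sys.argv[2])
M=R.from_rotvec(st["orientation"]).as_matrix();a=np.radians(6.1);die=np.array([.6085,.0535])
Rp=np.array([[np.cos(a),np.sin(a)],[-np.sin(a),np.cos(a)]])
print("TCP",st["tool_pos"].round(4),"F",st["ft_force"].round(1),"press xy",(Rp@(st["tool_pos"][:2]-die)*1000).round(1),"j",st["joint_positions"].round(2))
print("press xyz axes in tool",(M.T@np.array([[Rp[0,0],Rp[1,0],0],[Rp[0,1],Rp[1,1],0],[0,0,1]])).round(3).tolist())
t=((g[...,0]<12)|(g[...,0]>175))&(g[...,1]>110)&(g[...,2]>40)
t&=abs(P[...,2]-h)<.006
n,l,s,_=cv2.connectedComponentsWithStats(t.astype(np.uint8));i=1+np.argmax(s[1:,4])
r=cv2.minAreaRect((plane(rays,o,h)[l==i][:,:2]*1000).astype(np.float32))
print("tile",s[i],r,"press xy",(Rp@(np.array(r[0])-die*1000)).round(1),"z",np.median(P[l==i][:,2]))
E
python3 m.py w3 .096
```

```text
TCP [ 0.6094 -0.0291  0.1989] F [-0.3  0.1  0.3] press xy [ -7.8 -82.2] j [-0.12  0.31  1.7   0.    1.12 -0.22]
press xyz axes in tool [[0.005, 1.0, -0.0], [1.0, -0.005, 0.008], [0.008, -0.0, -1.0]]
tile [  262    27   133   133 16607] ((608.954833984375, 53.825138092041016), (99.01676940917969, 99.11730194091797), 6.183757781982422) press xy [0.5 0.3] z 0.09663300314749546
```

View pics/w3.png

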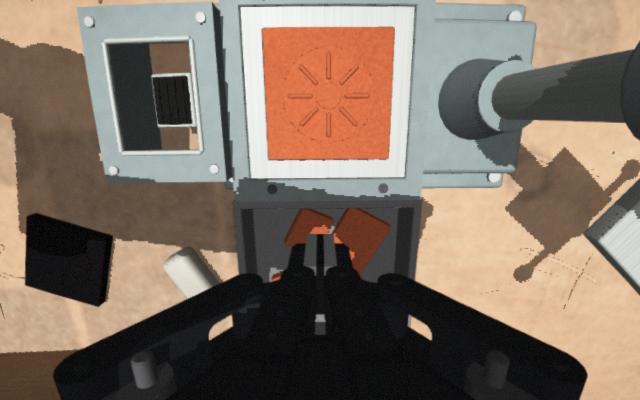

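The tile is raised and centred at (327,93), at the die centre within about 0.5 mm. The lever pad is visibly lowered, at (172,100). I go down on the tub side of the tile.

Emit:
drive_tool([
  {"delta_rot":[0.45,0,0],"travel":[0,8.5,0],"hand":-1},
  {"delta_rot":[0,0,0],"travel":[0,0,45],"hand":-1},
  {"delta_rot":[0,0,0],"travel":[0,0,40],"hand":-1},
  {"delta_rot":[0,0,0],"travel":[0,0,18],"hand":-1},
  {"delta_rot":[0,0,0],"travel":[0,0,0],"hand":-1},
])

```text
clock: 7.3
tool_pos: [0.6121, -0.026, 0.0915]
orientation: [-2.097, -2.328, 0.01]
ft_force: [-0.3, 0.1, 0.3]
finger_gap: -0.004
grasp_force: 0.0
```

```bash
python3 m.py w4 .096
```

```text
TCP [ 0.6121 -0.026   0.0915] F [-0.3  0.1  0.3] press xy [ -4.9 -79.5] j [-0.11  0.45  1.75 -0.    0.95 -0.22]
press xyz axes in tool [[0.002, 1.0, 0.002], [1.0, -0.002, -0.01], [-0.01, 0.002, -1.0]]
tile [  213     0   237   196 43357] ((609.71728515625, 46.62154769897461), (98.81061553955078, 83.94365692138672), 6.130517959594727) press xy [ 0.5 -7. ] z 0.09670123930660587
```

Emit:
drive_tool([
  {"delta_rot":[-0.5,0,0],"travel":[0,5,4],"hand":-1},
  {"delta_rot":[0,0,0],"travel":[10,0,0],"hand":-1},
  {"delta_rot":[0,0,0],"travel":[8,0,0],"hand":-1},
  {"delta_rot":[0,0,0],"travel":[8,0,0],"hand":-1},
  {"delta_rot":[0,0,0],"travel":[8,0,0],"hand":-1},
])

```text
clock: 7.85
tool_pos: [0.6187, 0.0079, 0.0925]
orientation: [2.097, 2.329, 0.01]
ft_force: [-0.4, -1.6, 2.4]
finger_gap: -0.002
grasp_force: 1.4
```

```bash
python3 m.py w5 .096
```

```text
TCP [0.6187 0.0079 0.0925] F [-0.4 -1.6  2.4] press xy [  5.2 -46.4] j [-0.06  0.45  1.75  0.    0.93 -0.16]
press xyz axes in tool [[0.002, 1.0, -0.002], [1.0, -0.002, 0.01], [0.01, -0.002, -1.0]]
tile [  187    10   234   225 47710] ((606.7650146484375, 67.41804504394531), (98.9971923828125, 98.99894714355469), 7.083917617797852) press xy [-0.2 14. ] z 0.09657739671398298
```

Emit:
drive_tool([
  {"delta_rot":[0.3,0,0],"travel":[-6,0,0],"hand":-1},
  {"delta_rot":[0,0,0],"travel":[0,-5,3],"hand":-1},
  {"delta_rot":[0,0,0],"travel":[0,0,3],"hand":-1},
  {"delta_rot":[0,0,0],"travel":[0,0,0],"hand":-1},
])

```text
clock: 8.3
tool_pos: [0.612, 0.001, 0.0839]
orientation: [-2.104, -2.332, -0.0]
ft_force: [-0.7, 0.1, -0.7]
finger_gap: -0.003
grasp_force: 0.0
```

```bash
python3 m.py w6 .096
```

```text
TCP [0.612  0.001  0.0839] F [-0.7  0.1 -0.7] press xy [ -2.1 -52.6] j [-0.07  0.46  1.76  0.    0.93 -0.17]
press xyz axes in tool [[0.003, 1.0, 0.001], [1.0, -0.003, -0.0], [-0.0, 0.001, -1.0]]
tile [  195     0   251   226 51825] ((606.6993408203125, 66.5378646850586), (98.76031494140625, 94.0496597290039), 7.1124725341796875) press xy [-0.4 13.2] z 0.09661125459291078
```

Emit:
drive_tool([
  {"delta_rot":[0,0,0],"travel":[8,1,-1.5],"hand":-1},
  {"delta_rot":[0,0,0],"travel":[10,0,0],"hand":-1},
  {"delta_rot":[0,0,0],"travel":[10,0,0],"hand":-1},
  {"delta_rot":[0,0,0],"travel":[10,0,0],"hand":-1},
  {"delta_rot":[0,0,0],"travel":[10,0,0],"hand":-1},
])

```text
clock: 8.85
tool_pos: [0.6094, 0.05, 0.0869]
orientation: [2.101, 2.333, 0.003]
ft_force: [0.4, -1.4, 1.4]
finger_gap: -0.002
grasp_force: 1.0
```

```bash
python3 m.py w7 .096
```

```text
TCP [0.6094 0.05   0.0869] F [ 0.4 -1.4  1.4] press xy [ 0.5 -3.6] j [ 0.01  0.45  1.76 -0.    0.93 -0.09]
press xyz axes in tool [[0.002, 1.0, -0.0], [1.0, -0.002, 0.003], [0.003, -0.0, -1.0]]
tile [  199     7   243   230 51494] ((603.672607421875, 110.28498840332031), (98.9910888671875, 98.76348876953125), 6.052455902099609) press xy [ 1.2 57. ] z 0.09642547894535775
```

Emit:
drive_tool([
  {"delta_rot":[0,0,0],"travel":[10,0,0],"hand":-1},
  {"delta_rot":[0,0,0],"travel":[10,0,0.5],"hand":-1},
  {"delta_rot":[0,0,0],"travel":[10,0,0.5],"hand":-1},
  {"delta_rot":[0,0,0],"travel":[10,0,0],"hand":-1},
  {"delta_rot":[0,0,0],"travel":[10,0,0],"hand":-1},
])

```text
clock: 9.4
tool_pos: [0.6038, 0.0997, 0.0854]
orientation: [2.103, 2.333, 0.002]
ft_force: [-0.1, -0.9, -0.7]
finger_gap: -0.001
grasp_force: 0.5
```

```bash
python3 m.py w8 .094
```

```text
TCP [0.6038 0.0997 0.0854] F [-0.1 -0.9 -0.7] press xy [ 0.2 46.4] j [ 0.09  0.45  1.76  0.    0.93 -0.01]
press xyz axes in tool [[0.003, 1.0, 0.0], [1.0, -0.003, 0.002], [0.002, 0.0, -1.0]]
tile [  201     8   241   229 50974] ((598.427978515625, 159.81826782226562), (99.2695541381836, 98.69886016845703), 5.907031536102295) press xy [  1.3 106.8] z 0.09425591861822642
```

Tile centre is at 107 mm and needs about 185, so 78 mm more.

Emit:
drive_tool([
  {"delta_rot":[0,0,0],"travel":[10,0,0],"hand":-1},
  {"delta_rot":[0,0,0],"travel":[10,0,0],"hand":-1},
  {"delta_rot":[0,0,0],"travel":[10,0,0],"hand":-1},
  {"delta_rot":[0,0,0],"travel":[10,0,0],"hand":-1},
  {"delta_rot":[0,0,0],"travel":[10,0,0],"hand":-1},
])

```text
clock: 9.95
tool_pos: [0.5988, 0.1493, 0.0856]
orientation: [2.102, 2.333, 0.002]
ft_force: [0.8, -0.1, -0.4]
finger_gap: -0.001
grasp_force: 0.5
```

Emit:
drive_tool([
  {"delta_rot":[0,0,0],"travel":[10,0,0],"hand":-1},
  {"delta_rot":[0,0,0],"travel":[9,0,0],"hand":-1},
  {"delta_rot":[0,0,0],"travel":[6,0,0],"hand":-1},
  {"delta_rot":[0,0,0],"travel":[3,0,0],"hand":-1},
  {"delta_rot":[0,0,0],"travel":[0,0,0],"hand":-1},
])

```text
clock: 10.45
tool_pos: [0.596, 0.1769, 0.0857]
orientation: [2.102, 2.333, 0.003]
ft_force: [0.1, 0.1, 0.2]
finger_gap: 0.003
grasp_force: 0.0
```

```bash
python3 m.py w9 .0925
```

```text
TCP [0.596  0.1769 0.0857] F [0.1 0.1 0.2] press xy [  0.7 124.1] j [0.22 0.47 1.74 0.   0.93 0.11]
press xyz axes in tool [[0.002, 1.0, 0.0], [1.0, -0.002, 0.002], [0.002, 0.0, -1.0]]
tile [  201     7   240   228 50074] ((590.4320678710938, 237.7115020751953), (98.99037170410156, 99.20172882080078), 6.085963726043701) press xy [  1.6 185.1] z 0.09307779700006316
```

The tile is at (1.6, 185) mm in press axes, against a board centre of (0, 187). I back off, lift clear and check.

Emit:
drive_tool([
  {"delta_rot":[0,0,0],"travel":[-10,0,0],"hand":-1},
  {"delta_rot":[0,0,0],"travel":[-20,0,-15],"hand":-1},
  {"delta_rot":[0,0,0],"travel":[0,0,-40],"hand":-1},
  {"delta_rot":[0,0,0],"travel":[0,0,-45],"hand":-1},
  {"delta_rot":[0,0,0],"travel":[0,0,-10],"hand":-1},
])

```text
clock: 11.0
tool_pos: [0.6031, 0.1459, 0.2022]
orientation: [2.099, 2.326, 0.016]
ft_force: [1.1, 0.5, 0.9]
finger_gap: 0.001
grasp_force: 0.0
```

Emit:
drive_tool([
  {"delta_rot":[0,0,0],"travel":[0,0,0],"hand":-1},
  {"delta_rot":[0,0,0],"travel":[0,0,0],"hand":-1},
])

```text
clock: 11.2
tool_pos: [0.5982, 0.1458, 0.1947]
orientation: [2.104, 2.333, 0.0]
ft_force: [0.1, 0.2, 0.2]
finger_gap: 0.0
grasp_force: 0.0
```

```bash
python3 m.py w10 .0925
```

```text
TCP [0.5982 0.1458 0.1947] F [0.1 0.2 0.2] press xy [-0.5 92.8] j [ 0.17  0.33  1.69 -0.    1.13  0.07]
press xyz axes in tool [[0.003, 1.0, -0.0], [1.0, -0.003, 0.001], [0.001, -0.0, -1.0]]
tile [  255    13   134   135 17195] ((590.5368041992188, 237.5756378173828), (99.05572509765625, 98.59455108642578), 5.986042022705078) press xy [  1.7 184.9] z 0.09308990071142537
```

View pics/w10.png

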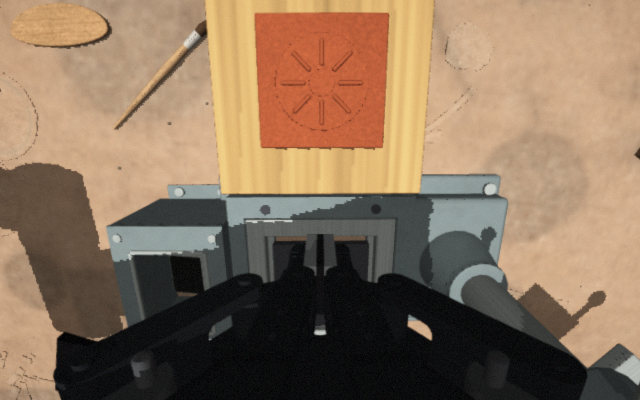

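The tile at (322,81) lies flat and well inside the board (columns 210–432). The lever pad at (185,275) is still down, the bystanders are in place and the arm is clear.

```bash
python3 -c "
from bench import *
print(job_done())"
```

```text
the job is handed in; nothing more can be done
None
```

I pressed the lever to its stop, pushed the tile onto the ware board within about 3 mm of its centre and flat, and handed the job in at about 11 s; no verdict came back.

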